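Bolt the slice stop to the bread board

TASK

Slide the steel slice stop along the bread board to the index lines, so that its slot lies over the slot of the nut strip hidden in the track, and put the thumbscrew down through both slots until its flange is down on the stop. The strip sits only roughly at the lines, so feel for its slot with light pressure (10 N is ample, 50 N bends it) and never force the screw. Then turn the screw a quarter turn clockwise to its stop, so that it cannot be pulled out, let go of it, and leave the mug, the mills and the lemon where they are.

Things in the scene. Friction and masses are not known exactly. Their poses are not given: they have to be found in the camera images.
- board: Fixed bread board of light wood, 280 x 100 x 40 mm. Origin: centre of its underside; x along its length and track, y across, z up. A track 24.8 mm wide, open at the top, runs along its middle, hollow down to 10 mm above the underside. Two aluminium guide rails, 6 mm high, 61.5 mm apart, run along its top. In the track lies the nut strip (see mark).
- mark (a point): On the track's centre line at the board's top (board x -60, z 40 mm), between the dark index lines on the rails; axes as the board's. The steel nut strip fills the track, 8 mm thick, its top 4 mm below the board's top; its only slot, 10.5 mm (x) by 21.5 mm (y), lies within 10 mm of the mark either way along x, not measured. The strip is stiff: 60 N along x to shift it.
- track_end (a point): Centre of the board's +x end, on its top (board x 140, z 40 mm). Two studs under the nut strip let the T-bar of the thumbscrew turn only clockwise as seen from above, and stop it 5 to 10 degrees past the quarter turn, when it lies along the board's x, locked under the strip with 2.5 mm of vertical play.
- fence: The slice stop: loose steel L-bracket, about 0.35 kg, flat on the board between the rails (0.75 mm play each side). Origin: underside of its foot at the centre of its slot; axes as the board's. Foot 10 mm thick, 60 mm wide, x -24 to 70 mm; slot 10.5 mm (x) by 21.5 mm (y). It starts 50 to 100 mm from the mark on the +x side and must go towards -x.
- stop_plate (a point): Middle of the top edge of the slice stop's upright plate, which is 10 mm thick (along the board's x), 58 mm wide and rises 46 mm above the foot. The point is 60 mm towards +x from the slot's centre and 56 mm above the foot's underside.
- thumbscrew: Steel quarter-turn thumbscrew, 80 g, standing in the rest. Origin: centre of its flange's underside, z up. Flange 30 mm across, 4 mm thick; above it a flat wing grip 12 mm thick (x), 36 mm wide (y), z 8 to 38 mm. Below, a 9 mm shank with a T-bar. Flange down on the stop: origin 50 mm above the board's underside, T-bar free under the strip; T-bar resting on the strip: 69.5 mm.
- t_bar (a point): Centre of the thumbscrew's T-bar, 29 mm below its origin. The bar is flat, its lower edges rounded 2 mm: 19 mm long along the screw's y (parallel to the wing), 9 mm wide, z -24.5 to -33.5 mm. It passes a slot only with its length along the slot's length (the board's y).
- rest: Fixed wooden block, 60 x 60 x 45 mm, with a hole of 22 mm diameter, 40 mm deep, in which the thumbscrew stands with its flange on the block. Origin: centre of its underside.
- mug: White mug with handle, 92 mm in diameter and 95 mm high, bystander. Origin under its middle.
- pale_mill: Mill with a pale body, 52 mm in diameter and 144 mm high, bystander. Origin under its middle.
- dark_mill: Mill with a dark body, 52 mm in diameter and 144 mm high, bystander. Origin under its middle.
- lemon: Yellow lemon, 78 x 55 x 56 mm, bystander. Origin under its middle.
There are look-alikes about, which are no part of the job. What is shaped like the thumbscrew but green or orange is not meant.

How it is judged:
By the outcome, as a careful person would: the job done as asked, in the order asked, and still so for the second after the job is handed in, with the robot touching nothing.
It also fails if it takes over 72 s, if anything falls off the work surface, if the arm or the gripper's body presses on something with over 40 N, if the wrist force passes 120 N, or if a joint passes its speed limit or range.

ROBOT

A 7-joint arm with a two-finger parallel gripper is mounted at the origin on a cart in front of the work surface, level with it; the furniture and walls round the work are solid. World frame = base frame: x ahead of the robot, y to its left, z up, the work surface at z = 0. Lengths are in mm, angles in rad, forces in N, time in s.
With the tool pointing down it reaches from about 425 to 875 mm from the base axis. Payload 9.9 kg.
Tool frame: the origin (TCP) lies at the centre of the arm's flange, where the gripper is bolted on; the fingertips stand 173 mm ahead of it and the grasp point (between the pads) lies 155 mm ahead of it (env.tcp_to_grasp is the distance from the TCP to the grasp point, in mm); z points along the fingers, y is the line along which they close (so a half turn about z gives the same grasp; the last joint's range is limited). The gripper opens to 85 mm and grips with 20 to 120 N. Pads are 22 mm wide; open, the fingers measure 114 mm over their backs; the gripper's body (76 mm by 85 mm) begins 54 mm behind the grasp point. The pads swing forward as they close: fully open they stand 13 mm farther back than shut.
Start: joints at [-1.405, 0.576, 0.025, 1.437, -0.015, 1.129, -0.057], TCP at [166.861, 654.058, 404.689] pointing down, gripper open.
Joint ranges: [-2.76, 2.76], [-0.34, 2.15], [-1.52, 1.57], [0.19, 2.46], [-1.09, 4.23], [0.17, 1.99], [-2.82, 2.82]. Speed limits (rad/s): [2.22, 2.22, 3.01, 3.01, 3.14, 3.14, 3.14].

INTERFACE

Orientations are given as a rotation vector (axis times angle).
In Python, from rig import sensors, eyes, workorder, env gives the robot as it stands.
- The arm moves only by the tool send_rows, never from a script. Its argument "moves" is a list of rows, each a list of 3 entries, a list of its own where there are three numbers: the shift along the tool's x, y, z in m, then the turn, a rotation vector about the tool's x, y, z in degrees, then the closure, from 0 (fully open) to 1 (shut). In form: [[[dx, dy, dz], [rx, ry, rz], gripper], ...]. A call has 1 to 8 rows; each row is the pose to reach, as a shift and turn from the pose commanded when the call began, along the tool's axes at that moment; what a row does not reach only later rows make up. A row lasts 1/12 s, in which the tool goes at most 41.7 mm and 7.16 degrees, less where a joint would pass 70% of its speed; a pose out of reach is approached as far as the arm can. A call with a gripper value outside its range is refused whole. The fingers move at their own pace and stop on an object; "force" is the grip in N (left out, the last holds). Time passes only in rows, so rows that repeat a pose let the fingers close. It gives the time, the measured TCP pose, the force, the opening and the grip force at its end, in the units of the state.
- sensors.sense(): the state, without advancing time (a new reading comes with each control period).
- eyes.grab_frame(name): name is "side" or "top" or "wrist"; returns a dict with "image" (384x512x3 uint8, red, green, blue), "range_z" (384x512 float32, mm along the optical axis (not along the pixel's ray), 0 where there is no reading), "intrinsics" (3x3 intrinsics, pixels), "cam_to_world" (4x4, takes a point from camera to world coordinates). Camera axes: x right, y down, z forward; pixel columns grow to the right and rows downward; lengths in mm; the calibration is good to about 2 mm. The wrist camera is an equidistant fisheye: a pixel r from the principal point sees the ray r / f radians off the axis. A picture is of the moment at which its call begins.
- workorder.job_done(): hands the job in; it is judged then, once.
The state is a dict: "time_s": time; "joints": joint angles; "joint_velocities": joint speeds; "effort": joint torques, N m; "position": TCP position; "tcp_rot": TCP orientation; "wrist_force": force on the tool from outside, world axes, zero at the start; "ft_torque": the same for the moment, N m; "gripper_width": opening from 0.0 (shut) to 1.0 (fully open); "grip_force": force on a finger pad.
Only numpy, scipy, OpenCV 4.12 (cv2) and the standard library are available. Lean on these libraries where they do the work, as an engineer would, in place of code of your own. Each camera call takes 0.05 s, during which the arm holds its last target. There are 200 camera calls.

## Working session

There is one attempt and no reset: what is moved stays moved. The work goes in short steps, Python scripts to look and compute and a tool call to move; the robot and the scene stay as the last step left them, time stands still between calls to the robot, and variables do not carry over. Pictures are saved under pics/ and viewed, at most 10 in all, crops included, and the job is handed in when it is done.

Besides the shell and the picture viewer there is one more tool, called by a JSON object that holds its "fn" and its "kwargs", one argument or row to a line. send_rows: Moves the arm, as the interface text tells. Its arguments: {"type":"object","properties":{"moves":{"type":"array"},"force":{"type":"number"}},"required":["moves"]}

```bash
mkdir -p pics; ls; python3 - <<'E'
from rig import sensors, eyes, env
import cv2,numpy as np,pickle
print(sensors.sense())
for n in ["side","top","wrist"]:
    f=eyes.grab_frame(n); pickle.dump(f,open(f"/tmp/{n}0.pkl","wb"))
    cv2.imwrite(f"pics/{n}0.png",cv2.resize(f["image"][:,:,::-1],(800,600),interpolation=cv2.INTER_CUBIC))
    print(n,f["intrinsics"].tolist(),f["cam_to_world"].round(3).tolist())
E
```

```text
pics
{'time_s': 0.0, 'joints': array([-1.40480972,  0.57656316,  0.02481968,  1.43797624, -0.01500066,
        1.12900097, -0.05647949]), 'joint_velocities': array([ 1.18858046e-03, -2.68723867e-03,  1.01435945e-03,  3.24915096e-04,
       -5.46595178e-06, -1.31341150e-03,  6.83050078e-05]), 'effort': array([ 1.12074144e-03, -7.65778399e+01,  2.25075066e+00, -2.85964733e+01,
        1.52342732e-02,  1.26433509e-02,  3.31329238e-05]), 'position': array([166.78180972, 653.87896275, 403.79689892]), 'tcp_rot': array([-3.91211915e-01, -3.11699699e+00,  2.76134012e-03]), 'wrist_force': array([ 0.40401739, -0.55387306,  0.05437334]), 'ft_torque': array([ 0.02866261, -0.02785048,  0.00897488]), 'grip_force': 0.0, 'gripper_width': 0.9987806744209199}
side [[376.72483203621107, 0.0, 261.01842969014683], [0.0, 376.72483203621107, 191.95489113316066], [0.0, 0.0, 1.0]] [[0.14, -0.412, 0.9, -452.047], [-0.99, -0.061, 0.126, -326.831], [0.003, -0.909, -0.416, 529.276], [0.0, 0.0, 0.0, 1.0]]
top [[368.2681297598289, 0.0, 252.8311380331675], [0.0, 368.2681297598289, 194.78724557896277], [0.0, 0.0, 1.0]] [[-0.028, -0.996, 0.082, 451.424], [-0.999, 0.026, -0.023, -166.481], [0.021, -0.082, -0.996, 1027.684], [0.0, 0.0, 0.0, 1.0]]
wrist [[297.3186396354542, 0.0, 251.92153471389125], [0.0, 297.3186396354542, 190.57614541398192], [0.0, 0.0, 1.0]] [[0.247, 0.921, 0.301, 91.059], [0.969, -0.234, -0.078, 674.382], [-0.001, 0.311, -0.95, 372.561], [0.0, 0.0, 0.0, 1.0]]
```

View pics/top0.png

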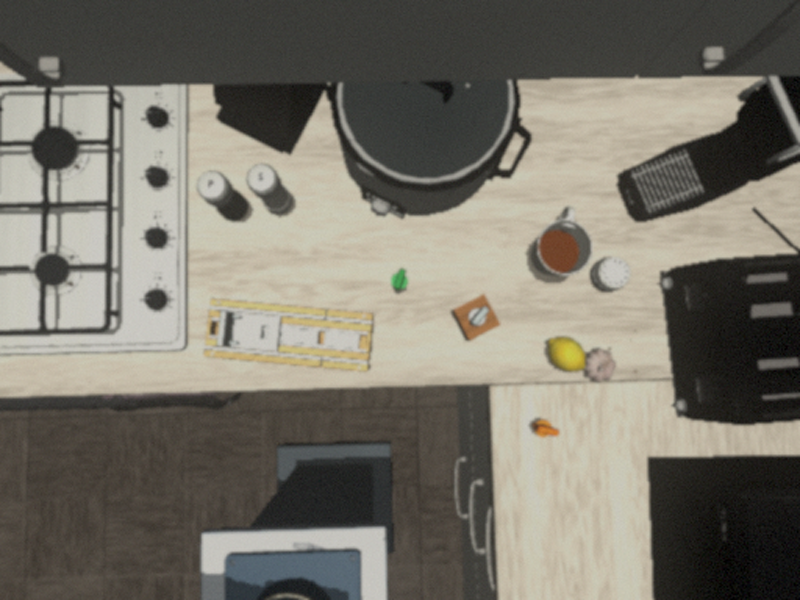

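View pics/side0.png

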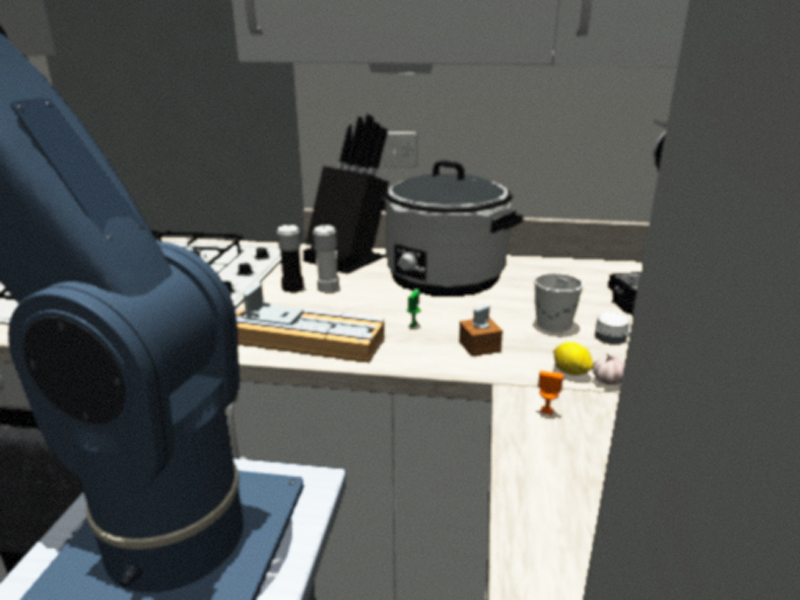

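The top view (800x600 scale) shows:
- board: about (205-373, 300-370), with its +x end to the left
- stop plate: (225,328)
- fence slot: (263,332)
- dark opening in the strip: about (325,338)
- rest with the steel screw: (477,317)
- look-alikes: green at (400,280), orange at (544,428)

The side view shows the same layout.

```bash
cat > h.py <<'E'
import numpy as np, cv2, pickle
from scipy.spatial.transform import Rotation as R
def ray(f,u,v,wrist=False):
    K=f["intrinsics"]; x=(u-K[0,2])/K[0,0]; y=(v-K[1,2])/K[1,1]
    if wrist:
        r=np.hypot(x,y); s=np.sin(r)/max(r,1e-9); d=np.array([x*s,y*s,np.cos(r)])
    else: d=np.array([x,y,1.])
    T=f["cam_to_world"]; return T[:3,3],T[:3,:3]@d,d
def atz(f,u,v,z,wrist=False):
    o,d,_=ray(f,u,v,wrist); return o+d*(z-o[2])/d[2]
def bydepth(f,u,v,wrist=False):
    o,d,c=ray(f,u,v,wrist); z=np.median(f["range_z"][int(v)-1:int(v)+2,int(u)-1:int(u)+2]); return o+d*z/c[2]
def tri(*rays):
    A=0;b=0
    for o,d,_ in rays:
        d=d/np.linalg.norm(d);P=np.eye(3)-np.outer(d,d);A=A+P;b=b+P@o
    return np.linalg.solve(A,b)
def shift(s,goal,rot=None):
    "tool-frame shift mm->m"
    return R.from_rotvec(s["tcp_rot"]).inv().apply(np.array(goal)-s["position"])/1000
E
python3 - <<'E'
from h import *
t=pickle.load(open('/tmp/top0.pkl','rb'));s=pickle.load(open('/tmp/side0.pkl','rb'))
k=.64
for n,u,v in [("TL",209,300),("TR",373,314),("BL",206,355),("BR",369,369),("fslot",263,332),("plate",225,328),("foot",245,328),("sslot",325,338),("wing",478,316),("restTL",453,317),("restT",486,296),("restR",498,322),("restB",465,339)]:
    print(n,bydepth(t,u*k,v*k).round(1))
print('wing tri',tri(ray(t,479*k,315*k),ray(s,482*k,312*k)).round(1), 'plate',tri(ray(t,225*k,328*k),ray(s,254*k,288*k)).round(1))
img=t["image"][:,:,::-1]
cv2.imwrite('pics/topc.png',np.hstack([cv2.resize(img[185:240,125:245],None,fx=4.4,fy=4.4,interpolation=cv2.INTER_CUBIC),cv2.resize(img[185:240,280:330],None,fx=4.4,fy=4.4,interpolation=cv2.INTER_CUBIC)]))
E
```

```text
TL [552.1 141.7  -1.2]
TR [ 519.2 -150.     1.5]
BL [454.4 135.3  37.4]
BR [ 421.8 -140.5    0.8]
fslot [490.9  38.4  37.4]
plate [497.1  89.4  87.4]
foot [498.1  66.2  48.9]
sslot [477.9 -67.1  35. ]
wing [ 506.  -324.2   83.7]
restTL [ 510.1 -293.     1.4]
restT [ 546.3 -353.7    1.7]
restR [ 497.  -364.9   43.9]
restB [ 470.1 -312.2    7.1]
wing tri [ 508.3 -327.2   70.9] plate [495.8  90.   96.1]
```

View pics/topc.png

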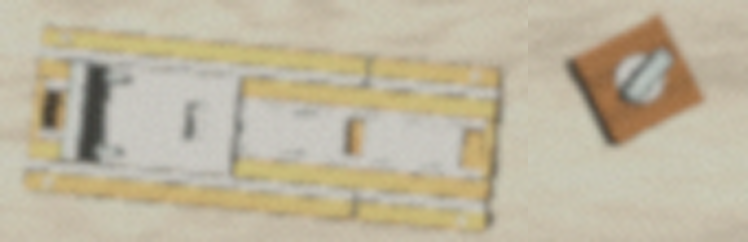

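The crop shows:
- index lines at about (370,72) and (354,200)
- strip slot at about (354,136), roughly 5 mm towards +x of the lines
- fence slot at about (192,118)
- screw wing from (625,95) to (665,55)

Next I move the wrist camera over the board.

{"fn": "send_rows", "kwargs": {
  "moves": [
    [[-0.47,-0.545,0.074],[0,0,-7.3],0],
    [[-0.47,-0.545,0.074],[0,0,-7.3],0],
    [[-0.47,-0.545,0.074],[0,0,-7.3],0],
    [[-0.47,-0.545,0.074],[0,0,-7.3],0],
    [[-0.47,-0.545,0.074],[0,0,-7.3],0],
    [[-0.47,-0.545,0.074],[0,0,-7.3],0],
    [[-0.47,-0.545,0.074],[0,0,-7.3],0],
    [[-0.47,-0.545,0.074],[0,0,-7.3],0]
  ]
}}

```text
time_s: 0.82
position: [315.0, 355.2, 370.4]
tcp_rot: [0.192, 3.136, 0.0]
wrist_force: [1.7, -0.2, -0.1]
gripper_width: 0.998
grip_force: 0.0
```

```bash
python3 - <<'E'
from h import *
from rig import sensors
s=sensors.sense();print(s["time_s"],s["position"],R.from_rotvec(s["tcp_rot"]).as_matrix().round(3).tolist());print(shift(s,[490,10,330]))
E
```

```text
0.8167 [315.01378349 355.24064683 370.43149329] [[-0.993, 0.122, 0.0], [0.122, 0.993, 0.0], [-0.0, 0.0, -1.0]]
[-0.21577156 -0.32133008  0.04044258]
```

{"fn": "send_rows", "kwargs": {
  "moves": [
    [[-0.216,-0.321,0.04],[0,0,0],0],
    [[-0.216,-0.321,0.04],[0,0,0],0],
    [[-0.216,-0.321,0.04],[0,0,0],0],
    [[-0.216,-0.321,0.04],[0,0,0],0],
    [[-0.216,-0.321,0.04],[0,0,0],0],
    [[-0.216,-0.321,0.04],[0,0,0],0],
    [[-0.216,-0.321,0.04],[0,0,0],0],
    [[-0.216,-0.321,0.04],[0,0,0],0]
  ]
}}

```text
time_s: 1.48
position: [465.2, 59.6, 336.2]
tcp_rot: [0.192, 3.136, 0.0]
wrist_force: [1.8, 0.6, -0.6]
gripper_width: 0.999
grip_force: 0.0
```

{"fn": "send_rows", "kwargs": {
  "moves": [
    [[-0.02,-0.04,0.01],[0,0,0],0],
    [[-0.01,-0.03,0.01],[0,0,0],0],
    [[-0.01,-0.03,0.01],[0,0,0],0]
  ]
}}

```text
time_s: 1.73
position: [470.5, 28.3, 325.5]
tcp_rot: [-0.201, -3.133, 0.001]
wrist_force: [-0.9, 0.5, 0.6]
gripper_width: 1.0
grip_force: 0.0
```

```bash
python3 - <<'E'
from h import *
from rig import sensors,eyes
s=sensors.sense();print(s["time_s"],s["position"],s["tcp_rot"])
f=eyes.grab_frame("wrist");pickle.dump(f,open('/tmp/w1.pkl','wb'))
cv2.imwrite('pics/w1.png',cv2.resize(f["image"][:,:,::-1],(800,600),interpolation=cv2.INTER_CUBIC))
print(f["cam_to_world"].round(3).tolist())
E
```

```text
1.7333 [470.5372549   28.32567194 325.54609844] [-2.00807150e-01 -3.13303317e+00  1.06447405e-03]
[[0.127, 0.943, 0.306, 392.922], [0.992, -0.121, -0.04, 39.311], [-0.0, 0.309, -0.951, 294.347], [0.0, 0.0, 0.0, 1.0]]
```

View pics/w1.png

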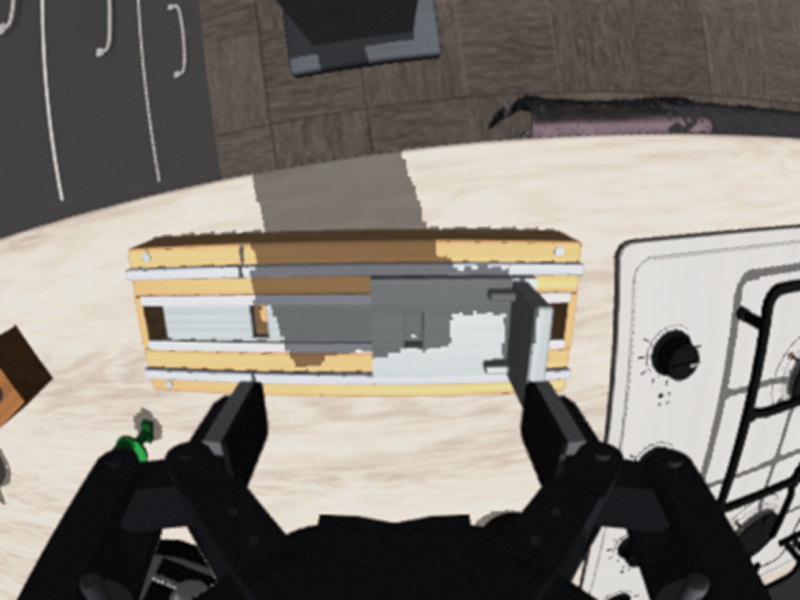

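The wrist view (800x600) shows:
- index lines: (241,260) and (253,377)
- strip slot: about (250-270, 306-336)
- fence slot: about (404-424, 308-345)
- plate top edge: from (524,280) to (548,308/380)

I'll enlarge the view to refine these.

```bash
python3 - <<'E'
from h import *
f=pickle.load(open('/tmp/w1.pkl','rb'));img=f["image"][:,:,::-1]
a=cv2.resize(img[155:250,140:240],(800,760),interpolation=cv2.INTER_CUBIC)[40:640]
b=cv2.resize(img[170:255,225:375],(800,453),interpolation=cv2.INTER_CUBIC)
c=np.vstack([cv2.resize(img[160:250,80:230],(800,480)),])
x=np.hstack([cv2.resize(img[155:250,140:200],(380,600),interpolation=cv2.INTER_CUBIC),cv2.resize(img[170:255,230:290],(420,595),interpolation=cv2.INTER_CUBIC)[:595,:] if 0 else cv2.resize(img[170:255,235:295],(420,600),interpolation=cv2.INTER_CUBIC)])
cv2.imwrite('pics/w1c.png',x)
E
```

```text
(no output)
```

View pics/w1c.png

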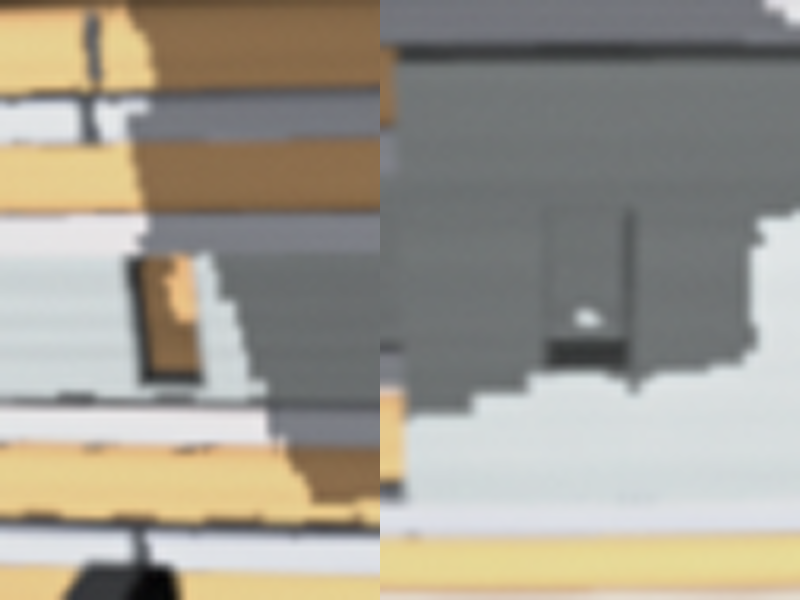

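```bash
python3 - <<'E'
from h import *
f=pickle.load(open('/tmp/w1.pkl','rb'))
L=lambda u,v:(u/6.333+140-.42,v/6.316+155-.42)
Rr=lambda u,v:((u-380)/7+235-.43,v/7.06+170-.43)
S=[atz(f,*L(*p),36,True) for p in [(127,255),(194,255),(143,383),(203,383)]]
F=[atz(f,*Rr(*p),50,True) for p in [(545,207),(632,207),(547,370),(634,370)]]
I=[atz(f,*L(*p),46,True) for p in [(92,120),(139,545)]]
print(np.round(S,1),np.round(F,1),np.round(I,1))
k=.64
B=np.array([atz(f,u*k,v*k,46,True) for u,v in [(128,274),(582,269),(147,374),(570,374)]]);print(B.round(1))
ax=(B[1]-B[0]+B[3]-B[2]);print('rail len',np.linalg.norm(B[1]-B[0]),np.linalg.norm(B[3]-B[2]))
ax=ax[:2]/np.linalg.norm(ax[:2]);print('axis',ax,np.degrees(np.arctan2(ax[1],ax[0])))
ctr=B.mean(0)[:2];ay=np.array([-ax[1],ax[0]])
for n,p in [('strip',np.mean(S,0)),('fence',np.mean(F,0)),('idx',np.mean(I,0)),('idx0',I[0]),('idx1',I[1])]:
    print(n,p.round(1),'board xy',(p[:2]-ctr)@ax,(p[:2]-ctr)@ay)
print('ctr',ctr)
# plate top edge corners
for u,v in [(537,308),(550,308),(527,380),(548,380)]: print('plate',atz(f,u*k,v*k,96,True).round(1),bydepth(f,u*k,v*k,True).round(1))
s={"position":np.array([470.54,28.33,325.5]),"tcp_rot":np.array([-.2008,-3.133,.001])}
M=R.from_rotvec(s["tcp_rot"]).as_matrix();print('tool y ang',np.degrees(np.arctan2(M[1,1],M[0,1])))
E
```

```text
[[469.3 -58.9  36. ]
 [470.6 -48.4  36. ]
 [490.  -61.2  36. ]
 [491.1 -51.5  36. ]] [[479.9  33.5  50. ]
 [481.2  44.3  50. ]
 [501.8  31.1  50. ]
 [503.2  42.2  50. ]] [[445.9 -55.9  46. ]
 [512.7 -64.7  46. ]]
[[ 436.5 -132.9   46. ]
 [ 469.4  140.2   46. ]
 [ 505.1 -141.3   46. ]
 [ 537.3  133.1   46. ]]
rail len 275.0396068147001 276.25224306899554
axis [0.11813307 0.99299777] 83.21563118987174
strip [480.3 -55.   36. ] board xy -55.196002277308075 0.27827048745265515
fence [491.5  37.8  50. ] board xy 38.286737680056625 0.049780948461538674
idx [479.3 -60.3  46. ] board xy -60.54098027685173 0.6206333007044119
idx0 [445.9 -55.9  46. ] board xy -60.1211939370734 34.29511850095371
idx1 [512.7 -64.7  46. ] board xy -60.96076661663005 -33.05385189954495
ctr [ 4.87050665e+02 -2.33828361e-01]
plate [470.3  96.8  96. ] [470.7  97.2  94.8]
plate [471.2 103.3  96. ] [471.8 103.8  94.5]
plate [507.8  91.2  96. ] [508.7  91.6  94.4]
plate [509.6 102.3  96. ] [466.8  79.2 168.8]
tool y ang 82.66568508768668
```

Strip slot is at board x ≈ -55, fence slot at ≈ +38 and the board axis at 83.2°. I'll grip the stop's plate next.

{"fn": "send_rows", "kwargs": {
  "moves": [
    [[-0.01,0.036,0],[0,0,-0.5],0],
    [[-0.019,0.072,0],[0,0,-0.5],0],
    [[-0.019,0.072,0.03],[0,0,-0.5],0.2],
    [[-0.019,0.072,0.06],[0,0,-0.5],0.2],
    [[-0.019,0.072,0.08],[0,0,-0.5],0.2],
    [[-0.019,0.072,0.088],[0,0,-0.5],0.2],
    [[-0.019,0.072,0.088],[0,0,-0.5],0.2],
    [[-0.019,0.072,0.088],[0,0,-0.5],0.2]
  ]
}}

```text
time_s: 2.45
position: [498.7, 100.6, 238.9]
tcp_rot: [0.176, 3.137, 0.0]
wrist_force: [0.0, -0.7, 0.1]
gripper_width: 0.801
grip_force: 0.0
```

```bash
python3 - <<'E'
from h import *
from rig import sensors,eyes
s=sensors.sense();print(s["time_s"],s["position"],s["wrist_force"],shift(s,[498.6,97.4,237]))
E
```

```text
2.45 [498.73425346 100.56745827 238.86420736] [ 0.03802991 -0.67648088  0.0561832 ] [-0.00022116 -0.00316295  0.00186357]
```

{"fn": "send_rows", "kwargs": {
  "moves": [
    [[0,-0.003,0.002],[0,0,0],0.5],
    [[0,-0.003,0.002],[0,0,0],0.8],
    [[0,-0.003,0.002],[0,0,0],1],
    [[0,-0.003,0.002],[0,0,0],1],
    [[0,-0.003,0.002],[0,0,0],1],
    [[0,-0.003,0.002],[0,0,0],1],
    [[0,-0.003,0.002],[0,0,0],1],
    [[0,-0.003,0.002],[0,0,0],1]
  ],
  "force": 40
}}

```text
time_s: 3.12
position: [498.5, 96.5, 236.9]
tcp_rot: [0.179, 3.136, 0.0]
wrist_force: [-0.6, -1.1, 6.8]
gripper_width: 0.114
grip_force: 41.6
```

{"fn": "send_rows", "kwargs": {
  "moves": [
    [[0,0,0],[0,0,0],1],
    [[0,0,0],[0,0,0],1],
    [[0,0,0],[0,0,0],1],
    [[0,0,0],[0,0,0],1]
  ]
}}

```text
time_s: 3.45
position: [498.4, 96.5, 236.9]
tcp_rot: [0.179, 3.136, 0.0]
wrist_force: [-1.1, -2.6, 6.1]
gripper_width: 0.112
grip_force: 41.6
```

{"fn": "send_rows", "kwargs": {
  "moves": [
    [[0,-0.008,0],[0,0,0],1],
    [[0,-0.02,0],[0,0,0],1],
    [[0,-0.035,0],[0,0,0],1],
    [[0,-0.05,0],[0,0,0],1],
    [[0,-0.065,0],[0,0,0],1],
    [[0,-0.08,0],[0,0,0],1],
    [[0,-0.09,0],[0,0,0],1],
    [[0,-0.0935,0],[0,0,0],1]
  ]
}}

```text
time_s: 4.12
position: [487.8, 2.8, 236.9]
tcp_rot: [0.18, 3.135, 0.001]
wrist_force: [0.7, 6.8, 5.6]
gripper_width: 0.11
grip_force: 41.7
```

{"fn": "send_rows", "kwargs": {
  "moves": [
    [[0,0,0],[0,0,0],1],
    [[0,0,0],[0,0,0],1],
    [[0,0,0],[0,0,0],1]
  ]
}}

```text
time_s: 4.37
position: [487.8, 2.8, 236.9]
tcp_rot: [0.181, 3.135, -0.001]
wrist_force: [-0.2, -2.6, 6.5]
gripper_width: 0.11
grip_force: 41.8
```

```bash
python3 - <<'E'
from h import *
from rig import sensors,eyes
s=sensors.sense();print(s["time_s"],s["position"],s["wrist_force"])
f=eyes.grab_frame("wrist");pickle.dump(f,open('/tmp/w2.pkl','wb'))
cv2.imwrite('pics/w2.png',cv2.resize(f["image"][130:310,120:360,::-1],(800,600),interpolation=cv2.INTER_CUBIC))
E
```

```text
4.3667 [487.83345985   2.83650632 236.9124367 ] [-0.20655612 -2.62756745  6.53151161]
```

View pics/w2.png

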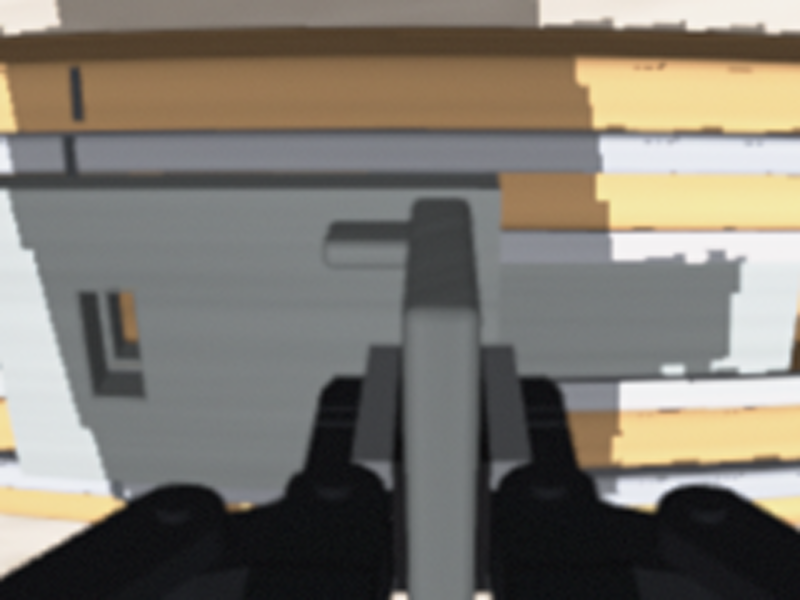

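The enlarged wrist view (crop 3.33x) shows:
- fence slot corners: (79,292), (133,292), (95,397), (145,397)
- strip slot left edge inside it: (107,292) to (115,357)

The two nearly overlap.

```bash
python3 - <<'E'
from h import *
f=pickle.load(open('/tmp/w2.pkl','rb'))
L=lambda u,v:(u/3.333+120-.35,v/3.333+130-.35)
ax=np.array([.118,.993]);ay=np.array([-.993,.118]);c=np.array([487.05,-.23])
for z,ps in [(50,[(79,292),(133,292),(95,397),(145,397)]),(40,[(101,292),(110,372)]),(36,[(107,292),(115,357)]),(46,[(69,155)])]:
    for p in ps:
        q=atz(f,*L(*p),z,True);print(z,p,q.round(1),((q[:2]-c)@ax).round(1),((q[:2]-c)@ay).round(1))
t=pickle.load(open('/tmp/top0.pkl','rb'));s=pickle.load(open('/tmp/side0.pkl','rb'))
E
```

```text
50 (79, 292) [470.1 -59.3  50. ] -60.6 9.9
50 (133, 292) [471.1 -48.9  50. ] -50.2 10.1
50 (95, 397) [491.4 -61.8  50. ] -60.6 -11.6
50 (145, 397) [492.1 -51.7  50. ] -50.5 -11.1
40 (101, 292) [474.4 -59.4  40. ] -60.2 5.6
40 (110, 372) [491.3 -61.8  40. ] -60.7 -11.5
36 (107, 292) [476.  -59.9  36. ] -60.5 3.9
36 (115, 357) [490.  -61.7  36. ] -60.7 -10.2
46 (69, 155) [445.9 -56.8  46. ] -61.1 34.1
```

Aligned to within about 0.2 mm. I'll release the stop and go to the screw.

{"fn": "send_rows", "kwargs": {
  "moves": [
    [[0,0,0],[0,0,0],0.6],
    [[0,0,0],[0,0,0],0.6],
    [[0,0,0],[0,0,0],0.6],
    [[0,0,0],[0,0,0],0.5],
    [[0,0,-0.03],[0,0,0],0.4],
    [[0,0,-0.07],[0,0,0],0.3],
    [[0,0,-0.1],[0,0,0],0.2],
    [[0,0,-0.1],[0,0,0],0.2]
  ]
}}

```text
time_s: 5.08
position: [489.0, 3.8, 341.4]
tcp_rot: [0.178, 3.129, 0.002]
wrist_force: [0.9, -0.7, -1.3]
gripper_width: 0.801
grip_force: 0.0
```

{"fn": "send_rows", "kwargs": {
  "moves": [
    [[-0.049,-0.296,0],[0,0,38],0],
    [[-0.049,-0.296,0],[0,0,38],0],
    [[-0.049,-0.296,0],[0,0,38],0],
    [[-0.049,-0.296,0],[0,0,38],0],
    [[-0.049,-0.296,0],[0,0,38],0],
    [[-0.049,-0.296,0],[0,0,38],0],
    [[-0.049,-0.296,0],[0,0,38],0],
    [[-0.049,-0.296,0],[0,0,38],0]
  ]
}}

```text
time_s: 5.75
position: [501.3, -303.0, 336.2]
tcp_rot: [1.2, 2.902, -0.007]
wrist_force: [0.1, -2.0, -0.7]
gripper_width: 0.999
grip_force: 0.0
```

{"fn": "send_rows", "kwargs": {
  "moves": [
    [[0,0,0],[0,0,0],0],
    [[0,0,0],[0,0,0],0]
  ]
}}

```text
time_s: 5.92
position: [502.5, -295.9, 335.7]
tcp_rot: [-1.191, -2.906, -0.001]
wrist_force: [0.4, 0.4, -0.3]
gripper_width: 1.005
grip_force: 0.0
```

```bash
python3 - <<'E'
from h import *
from rig import sensors,eyes
s=sensors.sense();print(s["time_s"],s["position"],s["tcp_rot"],s["wrist_force"])
f=eyes.grab_frame("wrist");pickle.dump((f,s),open('/tmp/w3.pkl','wb'))
cv2.imwrite('pics/w3.png',cv2.resize(f["image"][100:340,96:416,::-1],(800,600),interpolation=cv2.INTER_CUBIC))
t=eyes.grab_frame("top");pickle.dump(t,open('/tmp/t3.pkl','wb'))
E
```

```text
5.9167 [ 502.50866884 -295.91599684  335.65534459] [-1.19108540e+00 -2.90572311e+00 -5.08027510e-04] [ 0.39150899  0.3949847  -0.26409239]
```

View pics/w3.png

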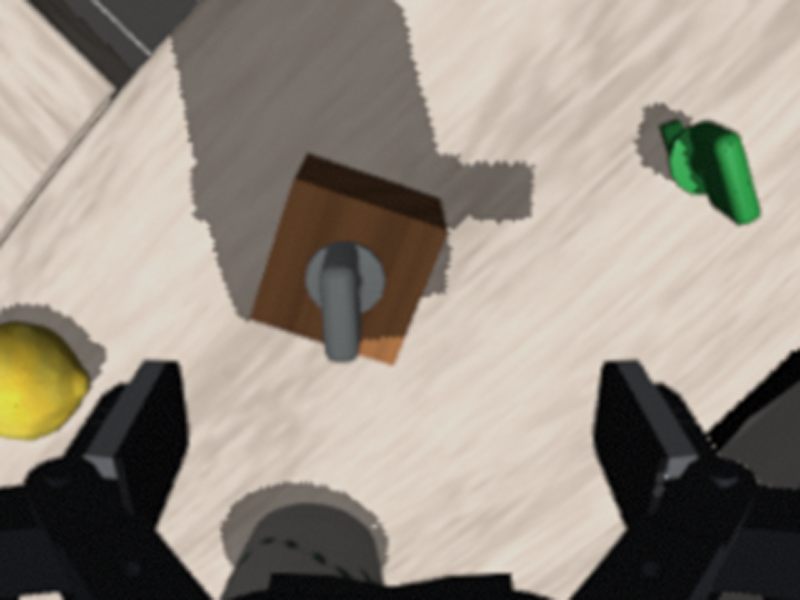

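The view (crop 2.5x) shows:
- rest block: corners (307,180), (445,230), (395,362), (252,318)
- flange: centred at about (345,280)
- wing: nearly upright in the image at (342, 270-358)

I'll measure these now.

```bash
python3 - <<'E'
from h import *
f,s=pickle.load(open('/tmp/w3.pkl','rb'));t=pickle.load(open('/tmp/t3.pkl','rb'))
L=lambda u,v:(u/2.5+96-.3,v/2.5+100-.3)
for n,p in [('wing',(342,340)),('wing',(341,310)),('flange',(318,285)),('flange',(374,285)),('rest',(300,240)),('rest',(400,280))]:
    print(n,bydepth(f,*L(*p),True).round(1))
print('flange c z49',atz(f,*L(345,280),49,True).round(1))
for p in [(307,180),(445,230),(395,362),(252,318)]: print('rest c',atz(f,*L(*p),45,True).round(1))
# points of wing top from range
H,W=f["range_z"].shape
P=[]
for v in range(190,250):
    for u in range(215,250):
        o,d,c=ray(f,u,v,True); q=o+d*f["range_z"][v,u]/c[2]
        P.append([*q,u,v])
P=np.array(P); w=P[(P[:,2]>77)&(P[:,2]<90)]
print(len(w),w[:,:3].mean(0).round(1),w[:,:3].min(0).round(1),w[:,:3].max(0).round(1))
r=cv2.minAreaRect(w[:,:2].astype(np.float32));print(r)
bb=cv2.boxPoints(r);print(bb.round(1))
vx=cv2.fitLine(w[:,:2].astype(np.float32),cv2.DIST_L2,0,.01,.01).ravel();print('wing dir',np.degrees(np.arctan2(vx[1],vx[0])))
M=R.from_rotvec(s["tcp_rot"]).as_matrix();print('tooly',np.degrees(np.arctan2(M[1,1],M[0,1])),'toolx',np.degrees(np.arctan2(M[1,0],M[0,0])))
# triangulate flange centre vs top view, wing in top0 at crop
t0=pickle.load(open('/tmp/top0.pkl','rb'))
k=4.4
for n,a,b in [('flange',(636-528,80),(345,280)),('wing',(648-528,70),(342,320))]:
    print('tri',n,tri(ray(t0,a[0]/k+280-.4,a[1]/k+185-.4),ray(f,*L(*b),True)).round(1))
E
```

```text
wing [ 515.6 -329.    82.4]
wing [ 507.6 -321.2   82.6]
flange [ 503.7 -332.6   48.6]
flange [ 518.2 -317.5   49.1]
rest [ 487.5 -325.8   44.6]
rest [ 524.9 -310.4   44.8]
flange c z49 [ 509.3 -323.8   49. ]
rest c [ 473.4 -307.2   45. ]
rest c [ 522.2 -284.7   45. ]
rest c [ 548.5 -336.2   45. ]
rest c [ 496.1 -362.7   45. ]
522 [ 508.4 -322.8   81.5] [ 494.4 -337.2   77.1] [ 524.7 -309.5   83.9]
((509.1783447265625, -323.70526123046875), (11.99988079071045, 35.03708267211914), 46.519500732421875)
[[ 492.3 -316. ]
 [ 517.8 -340.1]
 [ 526.  -331.4]
 [ 500.6 -307.3]]
wing dir -42.01698
tooly 45.421562298978905 toolx 135.42155041965268
tri flange [ 507.3 -323.4   53.5]
tri wing [ 511.7 -327.4   75. ]
```

{"fn": "send_rows", "kwargs": {
  "moves": [
    [[-0.024,-0.015,0],[0,0,-1.2],0.3],
    [[-0.0243,-0.0151,0.02],[0,0,-1.2],0.3],
    [[-0.0243,-0.0151,0.05],[0,0,-1.2],0.4],
    [[-0.0243,-0.0151,0.08],[0,0,-1.2],0.4],
    [[-0.0243,-0.0151,0.1],[0,0,-1.2],0.4],
    [[-0.0243,-0.0151,0.1065],[0,0,-1.2],0.4],
    [[-0.0243,-0.0151,0.1065],[0,0,-1.2],0.4],
    [[-0.0243,-0.0151,0.1065],[0,0,-1.2],0.4]
  ]
}}

```text
time_s: 6.68
position: [510.1, -322.9, 230.6]
tcp_rot: [1.157, 2.92, 0.0]
wrist_force: [1.0, -0.2, 0.0]
gripper_width: 0.601
grip_force: 0.0
```

```bash
python3 - <<'E'
from h import *
from rig import sensors,eyes
s=sensors.sense();print(s["time_s"],s["position"],s["wrist_force"],shift(s,[509.2,-323.7,229]))
E
```

```text
6.6833 [ 510.10336232 -322.94249885  230.58485895] [ 0.96077887 -0.16693856  0.02559814] [ 0.00013961 -0.00117116  0.00158447]
```

{"fn": "send_rows", "kwargs": {
  "moves": [
    [[0,-0.001,0.001],[0,0,0],0.7],
    [[0,-0.001,0.001],[0,0,0],0.9],
    [[0,-0.001,0.001],[0,0,0],1],
    [[0,-0.001,0.001],[0,0,0],1],
    [[0,-0.001,0.001],[0,0,0],1],
    [[0,-0.001,0.001],[0,0,0],1],
    [[0,-0.001,0.001],[0,0,0],1],
    [[0,-0.001,0.001],[0,0,0],1]
  ],
  "force": 60
}}

```text
time_s: 7.35
position: [509.1, -324.5, 230.0]
tcp_rot: [1.159, 2.918, -0.0]
wrist_force: [-1.3, 1.1, 5.5]
gripper_width: 0.127
grip_force: 58.5
```

{"fn": "send_rows", "kwargs": {
  "moves": [
    [[0,0,0],[0,0,0],1],
    [[0,0,0],[0,0,0],1],
    [[0,0,-0.01],[0,0,0],1],
    [[0,0,-0.03],[0,0,0],1],
    [[0,0,-0.06],[0,0,0],1],
    [[0,0,-0.09],[0,0,0],1],
    [[0,0,-0.1],[0,0,0],1],
    [[0,0,-0.1],[0,0,0],1]
  ]
}}

```text
time_s: 8.02
position: [509.3, -324.9, 332.6]
tcp_rot: [1.158, 2.914, -0.001]
wrist_force: [1.7, -0.0, -1.0]
gripper_width: 0.127
grip_force: 59.0
```

```bash
python3 - <<'E'
from h import *
from rig import sensors,eyes
s=sensors.sense();M=R.from_rotvec(s["tcp_rot"]).as_matrix()
print(s["time_s"],s["position"],s["wrist_force"],s["joints"].round(2),np.degrees(np.arctan2(M[1,1],M[0,1])),shift(s,[481.2,-55.4,330]))
E
```

```text
8.0167 [ 509.31780446 -324.91067211  332.55210065] [ 1.66852424 -0.04541695 -1.02595368] [ 0.33  0.55  0.26  1.73 -0.18  0.87  1.47] 46.67350986014903 [0.20539307 0.17675982 0.00166814]
```

{"fn": "send_rows", "kwargs": {
  "moves": [
    [[0.205,0.177,0],[0,0,-36.5],1],
    [[0.205,0.177,0],[0,0,-36.5],1],
    [[0.205,0.177,0],[0,0,-36.5],1],
    [[0.205,0.177,0],[0,0,-36.5],1],
    [[0.205,0.177,0],[0,0,-36.5],1],
    [[0.205,0.177,0],[0,0,-36.5],1],
    [[0.205,0.177,0],[0,0,-36.5],1],
    [[0.205,0.177,0],[0,0,-36.5],1]
  ]
}}

```text
time_s: 8.68
position: [480.3, -49.6, 328.1]
tcp_rot: [-0.175, -3.135, -0.004]
wrist_force: [0.6, -0.6, -0.9]
gripper_width: 0.131
grip_force: 59.0
```

{"fn": "send_rows", "kwargs": {
  "moves": [
    [[0,0,0.02],[0,0,0],1],
    [[0,0,0.04],[0,0,0],1],
    [[0,0,0.05],[0,0,0],1],
    [[0,0,0.05],[0,0,0],1],
    [[0,0,0.05],[0,0,0],1],
    [[0,0,0.05],[0,0,0],1]
  ]
}}

```text
time_s: 9.18
position: [481.2, -55.3, 279.1]
tcp_rot: [-0.188, -3.136, 0.0]
wrist_force: [-0.2, -0.8, -0.9]
gripper_width: 0.125
grip_force: 59.0
```

```bash
python3 - <<'E'
from h import *
from rig import sensors,eyes
s=sensors.sense();M=R.from_rotvec(s["tcp_rot"]).as_matrix()
print(s["time_s"],s["position"],s["wrist_force"],s["joints"].round(2),np.degrees(np.arctan2(M[1,1],M[0,1])),shift(s,[481.2,-55.4,272]))
f=eyes.grab_frame("wrist");pickle.dump((f,s),open('/tmp/w4.pkl','wb'))
cv2.imwrite('pics/w4.png',cv2.resize(f["image"][160:310,150:350,::-1],(800,600),interpolation=cv2.INTER_CUBIC))
E
```

```text
9.1833 [481.22861274 -55.33739418 279.07494384] [-0.24121322 -0.82569808 -0.90139283] [-0.03  0.47  0.06  2.09 -0.05  0.59  1.52] 83.15280156370096 [ 2.09021754e-05 -6.42448498e-05  7.07495613e-03]
```

View pics/w4.png

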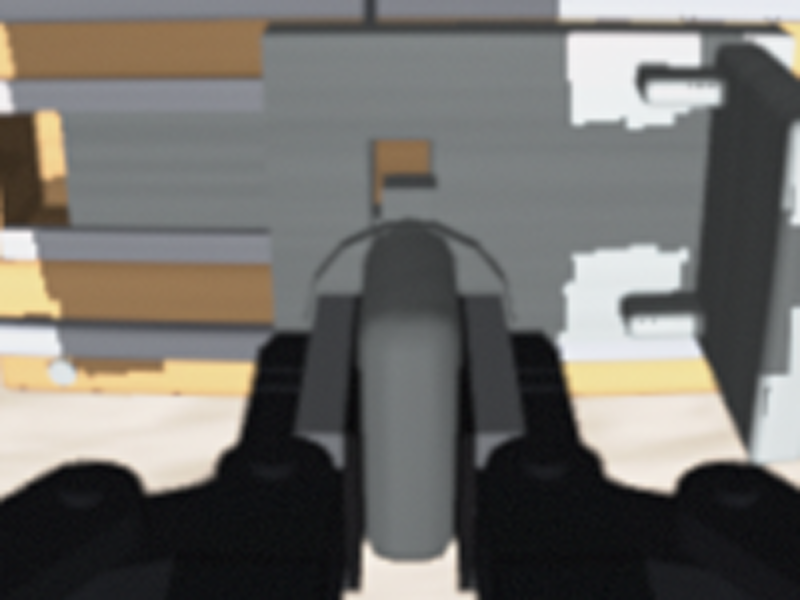

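The view (crop 4x) shows the stop slot's top edge at (372-431, 140), with the through-slot brown and open. The T-bar end is at (383-437, 181), just above the slot.

```bash
python3 - <<'E'
from h import *
f,s=pickle.load(open('/tmp/w4.pkl','rb'))
L=lambda u,v:(u/4+150-.37,v/4+160-.37)
ax=np.array([.118,.993]);ay=np.array([-.993,.118]);c=np.array([487.05,-.23])
for n,z,p in [('slotTL',50,(372,140)),('slotTR',50,(431,140)),('stripL',36,(377,170)),('barL hi',69,(384,176)),('barR hi',69,(436,176)),('barL lo',62,(384,188)),('barR lo',62,(436,188))]:
    q=atz(f,*L(*p),z,True);print(n,q.round(1),((q[:2]-c)@ax).round(1),((q[:2]-c)@ay).round(1),f["range_z"][int(L(*p)[1]),int(L(*p)[0])])
print('tcp',((s["position"][:2]-c)@ax).round(1),((s["position"][:2]-c)@ay).round(1))
E
```

```text
slotTL [470.  -59.5  50. ] -60.9 9.9 209.3726
slotTR [471.2 -49.2  50. ] -50.5 9.9 209.4189
stripL [480.8 -60.4  36. ] -60.5 -0.9 254.01309
barL hi [469.9 -57.   69. ] -58.4 10.3 198.62195
barR hi [470.9 -48.7  69. ] -50.0 10.3 198.33432
barL lo [474.6 -57.7  62. ] -58.6 5.5 192.77907
barR lo [475.7 -49.1  62. ] -49.8 5.5 192.9516
tcp -55.4 -0.7
```

```bash
python3 - <<'E'
from h import *
f,s=pickle.load(open('/tmp/w4.pkl','rb'))
L=lambda u,v:(u/4+150-.37,v/4+160-.37)
ax=np.array([.118,.993]);ay=np.array([-.993,.118]);c=np.array([487.05,-.23])
for z,p in [(62,(384,176)),(62,(436,176)),(69.6,(384,188)),(69.6,(436,188)),(98,(365,310)),(98,(457,310)),(98,(365,420)),(98,(455,420)),(118,(370,540)),(118,(450,540))]:
    q=atz(f,*L(*p),z,True);print(z,((q[:2]-c)@ax).round(1),((q[:2]-c)@ay).round(1),bydepth(f,*L(*p),True).round(1))
E
```

```text
62 -58.5 7.7 [472.6 -57.5  61.6]
62 -49.9 7.7 [477.9 -49.1  50.4]
69.6 -58.4 8.5 [473.1 -57.4  66.1]
69.6 -50.0 8.5 [473.9 -49.   66.5]
98 -60.6 1.0 [467.7 -58.  120.2]
98 -47.6 1.0 [467.3 -47.  123.6]
98 -60.9 -17.4 [474.5 -58.5 134.2]
98 -47.6 -17.4 [478.4 -48.6 130. ]
118 -59.7 -24.4 [494.7 -60.7 130.3]
118 -48.8 -24.4 [496.2 -51.  129.9]
```

{"fn": "send_rows", "kwargs": {
  "moves": [
    [[0.0003,-0.0014,0],[0,0,0],1],
    [[0.0003,-0.0014,0.004],[0,0,0],1],
    [[0.0003,-0.0014,0.008],[0,0,0],1],
    [[0.0003,-0.0014,0.0095],[0,0,0],1],
    [[0.0003,-0.0014,0.0105],[0,0,0],1],
    [[0.0003,-0.0014,0.0115],[0,0,0],1],
    [[0.0003,-0.0014,0.012],[0,0,0],1],
    [[0.0003,-0.0014,0.012],[0,0,0],1]
  ]
}}

```text
time_s: 9.9
position: [480.7, -56.2, 266.7]
tcp_rot: [-0.187, -3.136, 0.0]
wrist_force: [-0.2, -0.1, -1.2]
gripper_width: 0.127
grip_force: 59.0
```

{"fn": "send_rows", "kwargs": {
  "moves": [
    [[0,0,0.0005],[0,0,0],1],
    [[0,0,0.001],[0,0,0],1],
    [[0,0,0.0015],[0,0,0],1],
    [[0,0,0.0015],[0,0,0],1]
  ]
}}

```text
time_s: 10.23
position: [480.7, -56.2, 265.3]
tcp_rot: [-0.187, -3.136, -0.0]
wrist_force: [0.2, 0.2, 0.5]
gripper_width: 0.126
grip_force: 59.0
```

{"fn": "send_rows", "kwargs": {
  "moves": [
    [[0,0,0.001],[0,0,0],1],
    [[0,0,0.002],[0,0,0],1],
    [[0,0,0.003],[0,0,0],1],
    [[0,0,0.004],[0,0,0],1],
    [[0,0,0.005],[0,0,0],1],
    [[0,0,0.006],[0,0,0],1],
    [[0,0,0.007],[0,0,0],1],
    [[0,0,0.008],[0,0,0],1]
  ]
}}

```text
time_s: 10.9
position: [480.7, -56.3, 257.2]
tcp_rot: [-0.187, -3.136, 0.0]
wrist_force: [-0.1, -0.3, -0.6]
gripper_width: 0.129
grip_force: 59.0
```

{"fn": "send_rows", "kwargs": {
  "moves": [
    [[0,0,0.0005],[0,0,0],1],
    [[0,0,0.001],[0,0,0],1],
    [[0,0,0.0015],[0,0,0],1],
    [[0,0,0.002],[0,0,0],1]
  ]
}}

```text
time_s: 11.23
position: [480.7, -56.3, 255.3]
tcp_rot: [0.187, 3.136, -0.0]
wrist_force: [-0.6, -0.8, -1.1]
gripper_width: 0.13
grip_force: 59.0
```

{"fn": "send_rows", "kwargs": {
  "moves": [
    [[0,0,0.0005],[0,0,0],1],
    [[0,0,0.001],[0,0,0],1],
    [[0,0,0.0015],[0,0,0],1],
    [[0,0,0.002],[0,0,0],1],
    [[0,0,0.002],[0,0,0],1]
  ]
}}

```text
time_s: 11.65
position: [480.7, -56.3, 253.2]
tcp_rot: [-0.187, -3.136, 0.0]
wrist_force: [0.0, 0.0, -0.8]
gripper_width: 0.131
grip_force: 59.0
```

{"fn": "send_rows", "kwargs": {
  "moves": [
    [[0,0,0.0005],[0,0,0],1],
    [[0,0,0.001],[0,0,0],1]
  ]
}}

```text
time_s: 11.82
position: [480.7, -56.3, 252.3]
tcp_rot: [0.187, 3.136, -0.0]
wrist_force: [0.7, 0.4, -0.3]
gripper_width: 0.123
grip_force: 59.0
```

{"fn": "send_rows", "kwargs": {
  "moves": [
    [[0,0,0.001],[0,0,0],1],
    [[0,0,0.002],[0,0,0],1],
    [[0,0,0.003],[0,0,0],1],
    [[0,0,0.004],[0,0,0],1],
    [[0,0,0.004],[0,0,0],1]
  ]
}}

```text
time_s: 12.23
position: [480.6, -56.3, 248.1]
tcp_rot: [-0.187, -3.136, 0.0]
wrist_force: [-0.7, 0.1, -1.1]
gripper_width: 0.123
grip_force: 59.0
```

{"fn": "send_rows", "kwargs": {
  "moves": [
    [[0,0,0.001],[0,0,0],1],
    [[0,0,0.002],[0,0,0],1],
    [[0,0,0.003],[0,0,0],1],
    [[0,0,0.004],[0,0,0],1],
    [[0,0,0.005],[0,0,0],1],
    [[0,0,0.006],[0,0,0],1]
  ]
}}

```text
time_s: 12.73
position: [480.7, -56.3, 242.2]
tcp_rot: [-0.187, -3.136, 0.0]
wrist_force: [-0.3, -0.2, -1.4]
gripper_width: 0.131
grip_force: 59.0
```

{"fn": "send_rows", "kwargs": {
  "moves": [
    [[0,0,0.001],[0,0,0],1],
    [[0,0,0.002],[0,0,0],1],
    [[0,0,0.003],[0,0,0],1],
    [[0,0,0.004],[0,0,0],1]
  ]
}}

```text
time_s: 13.07
position: [480.7, -56.3, 238.2]
tcp_rot: [-0.187, -3.136, 0.0]
wrist_force: [-0.6, -0.8, -1.2]
gripper_width: 0.13
grip_force: 59.0
```

Passing through freely. The flange should land at about 235.

{"fn": "send_rows", "kwargs": {
  "moves": [
    [[0,0,0.001],[0,0,0],1],
    [[0,0,0.002],[0,0,0],1],
    [[0,0,0.002],[0,0,0],1]
  ]
}}

```text
time_s: 13.32
position: [480.6, -56.3, 236.1]
tcp_rot: [-0.187, -3.136, 0.0]
wrist_force: [-0.8, -0.7, -0.1]
gripper_width: 0.126
grip_force: 59.0
```

{"fn": "send_rows", "kwargs": {
  "moves": [
    [[0,0,0.0005],[0,0,0],1],
    [[0,0,0.001],[0,0,0],1],
    [[0,0,0.001],[0,0,0],1]
  ]
}}

```text
time_s: 13.57
position: [480.7, -56.3, 235.3]
tcp_rot: [-0.187, -3.136, 0.0]
wrist_force: [0.7, 0.5, -0.8]
gripper_width: 0.127
grip_force: 59.0
```

{"fn": "send_rows", "kwargs": {
  "moves": [
    [[0,0,0.0005],[0,0,0],1],
    [[0,0,0.0005],[0,0,0],1]
  ]
}}

```text
time_s: 13.73
position: [480.7, -56.3, 235.0]
tcp_rot: [0.187, 3.136, 0.0]
wrist_force: [-1.5, 0.8, 3.1]
gripper_width: 0.127
grip_force: 59.5
```

{"fn": "send_rows", "kwargs": {
  "moves": [
    [[0,0,0.0005],[0,0,0],1],
    [[0,0,0.0005],[0,0,0],1]
  ]
}}

```text
time_s: 13.9
position: [480.6, -56.3, 235.0]
tcp_rot: [0.187, 3.136, 0.0]
wrist_force: [-2.7, 0.8, 11.3]
gripper_width: 0.128
grip_force: 60.9
```

{"fn": "send_rows", "kwargs": {
  "moves": [
    [[0,0,-0.0005],[0,0,0],1],
    [[0,0,-0.0005],[0,0,6],1],
    [[0,0,-0.0005],[0,0,12],1],
    [[0,0,-0.0005],[0,0,18],1],
    [[0,0,-0.0005],[0,0,24],1],
    [[0,0,-0.0005],[0,0,30],1]
  ]
}}

```text
time_s: 14.4
position: [480.8, -56.4, 235.0]
tcp_rot: [1.0, 2.978, 0.0]
wrist_force: [-0.6, -1.0, 1.5]
gripper_width: 0.128
grip_force: 59.5
```

{"fn": "send_rows", "kwargs": {
  "moves": [
    [[0,0,0],[0,0,6],1],
    [[0,0,0],[0,0,12],1],
    [[0,0,0],[0,0,18],1],
    [[0,0,0],[0,0,24],1],
    [[0,0,0],[0,0,30],1]
  ]
}}

```text
time_s: 14.82
position: [480.6, -56.6, 235.0]
tcp_rot: [1.737, 2.618, -0.0]
wrist_force: [-1.0, -0.8, 2.6]
gripper_width: 0.129
grip_force: 59.6
```

```bash
python3 - <<'E'
from h import *
from rig import sensors,eyes
s=sensors.sense();M=R.from_rotvec(s["tcp_rot"]).as_matrix()
print(s["time_s"],s["position"],s["wrist_force"],s["ft_torque"],s["joints"].round(2),np.degrees(np.arctan2(M[1,1],M[0,1])))
E
```

```text
14.8167 [480.61167729 -56.55682856 235.02407961] [-0.96339193 -0.84708508  2.61352615] [-0.30510821  0.29994835  0.05405884] [-0.22  0.57  0.35  2.13 -0.4   0.5   0.83] 22.877148505234597
```

Turning freely: 60° done, with small forces. Continuing.

{"fn": "send_rows", "kwargs": {
  "moves": [
    [[0,0,0],[0,0,6],1],
    [[0,0,0],[0,0,12],1],
    [[0,0,0],[0,0,18],1],
    [[0,0,0],[0,0,24],1],
    [[0,0,0],[0,0,28],1],
    [[0,0,0],[0,0,31],1],
    [[0,0,0],[0,0,32],1]
  ]
}}

```text
time_s: 15.4
position: [480.4, -56.5, 235.0]
tcp_rot: [2.389, 2.04, -0.001]
wrist_force: [-2.8, -1.5, 6.0]
gripper_width: 0.127
grip_force: 60.1
```

{"fn": "send_rows", "kwargs": {
  "moves": [
    [[0,0,0],[0,0,1],1],
    [[0,0,0],[0,0,2],1],
    [[0,0,0],[0,0,2],1]
  ]
}}

```text
time_s: 15.65
position: [480.3, -56.6, 235.0]
tcp_rot: [-2.422, -2.001, 0.001]
wrist_force: [-2.0, -0.9, 6.8]
gripper_width: 0.131
grip_force: 60.1
```

```bash
cat > st.py <<'E'
from h import *
from rig import sensors,eyes
s=sensors.sense();M=R.from_rotvec(s["tcp_rot"]).as_matrix()
print(s["time_s"],s["position"],s["wrist_force"],s["ft_torque"],s["gripper_width"],np.degrees(np.arctan2(M[1,1],M[0,1])))
E
python3 st.py
```

```text
15.65 [480.27524214 -56.55655136 234.99850041] [-2.00639978 -0.87504917  6.8471093 ] [-0.29453915  0.76528285  0.05594291] 0.13131942115767972 -10.885142795912724
```

{"fn": "send_rows", "kwargs": {
  "moves": [
    [[0,0,0],[0,0,1],1],
    [[0,0,0],[0,0,2],1],
    [[0,0,0],[0,0,2],1]
  ]
}}

```text
time_s: 15.9
position: [480.2, -56.5, 235.0]
tcp_rot: [-2.456, -1.958, 0.001]
wrist_force: [-3.9, -1.2, 7.5]
gripper_width: 0.127
grip_force: 60.3
```

```bash
python3 st.py
```

```text
15.9 [480.15695432 -56.52046378 234.99815948] [-3.89300395 -1.17155172  7.47928773] [-0.21708787  0.86574545  0.12622104] 0.12666828801937963 -12.880214422300229
```

{"fn": "send_rows", "kwargs": {
  "moves": [
    [[0,0,0],[0,0,1],1],
    [[0,0,0],[0,0,2],1],
    [[0,0,0],[0,0,2],1]
  ]
}}

```text
time_s: 16.15
position: [480.0, -56.5, 235.0]
tcp_rot: [-2.49, -1.915, 0.001]
wrist_force: [-4.7, -1.3, 7.5]
gripper_width: 0.132
grip_force: 60.4
```

```bash
python3 st.py
```

```text
16.15 [480.02736386 -56.52687969 234.9955438 ] [-4.66812661 -1.31369946  7.52393204] [-0.20583603  1.02648414  0.1036995 ] 0.13159614811099324 -14.880871970959392
```

{"fn": "send_rows", "kwargs": {
  "moves": [
    [[0,0,0],[0,0,1],1],
    [[0,0,0],[0,0,2],1],
    [[0,0,0],[0,0,2],1]
  ]
}}

```text
time_s: 16.4
position: [479.9, -56.5, 235.0]
tcp_rot: [-2.522, -1.871, 0.001]
wrist_force: [-4.2, -0.4, 8.7]
gripper_width: 0.126
grip_force: 60.5
```

```bash
python3 st.py
```

```text
16.4 [479.94556824 -56.50722241 235.0212239 ] [-4.2362979  -0.40443749  8.74122423] [-0.19072194  1.18951439  0.17786602] 0.12621080119179445 -16.86970348655939
```

{"fn": "send_rows", "kwargs": {
  "moves": [
    [[0,0,0],[0,0,1],1],
    [[0,0,0],[0,0,2],1],
    [[0,0,0],[0,0,2],1]
  ]
}}

```text
time_s: 16.65
position: [479.8, -56.5, 235.0]
tcp_rot: [-2.554, -1.827, 0.002]
wrist_force: [-5.0, -1.3, 9.0]
gripper_width: 0.127
grip_force: 60.7
```

```bash
python3 st.py; python3 - <<'E'
from h import *
from rig import eyes
f=eyes.grab_frame("wrist");cv2.imwrite('pics/w5.png',cv2.resize(f["image"][160:310,150:350,::-1],(800,600),interpolation=cv2.INTER_CUBIC))
E
```

```text
16.65 [479.84981391 -56.51667395 235.01191506] [-4.99563768 -1.27899539  9.01084259] [-0.13210523  1.31099849  0.2916878 ] 0.12725928650911073 -18.860573704296275
```

View pics/w5.png

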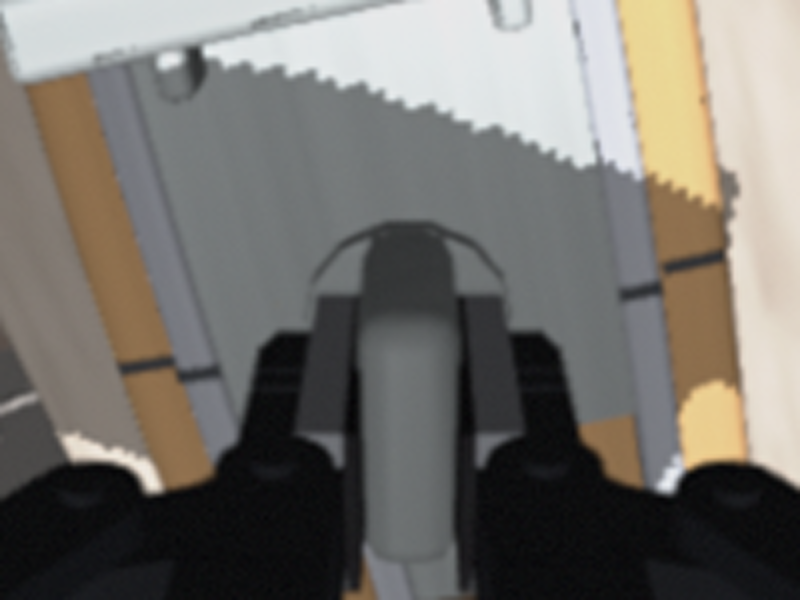

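The view shows the wing square between the fingers and the stop at the index lines. I'll go a little further to confirm the end stop.

{"fn": "send_rows", "kwargs": {
  "moves": [
    [[0,0,0],[0,0,1],1],
    [[0,0,0],[0,0,2],1],
    [[0,0,0],[0,0,2],1]
  ]
}}

```text
time_s: 16.95
position: [479.7, -56.5, 235.0]
tcp_rot: [-2.586, -1.781, 0.002]
wrist_force: [-5.3, -0.3, 11.2]
gripper_width: 0.129
grip_force: 60.8
```

```bash
python3 st.py
```

```text
16.95 [479.65469903 -56.47249198 235.01688795] [-5.32548192 -0.2877003  11.22346578] [-0.01388021  1.52413171  0.00196   ] 0.12896625780697862 -20.889559491482753
```

At 104° the torque has stopped rising, so the pads appear to be slipping at the stop. I'll ease back and test the lock with a gentle lift.

{"fn": "send_rows", "kwargs": {
  "moves": [
    [[0,0,-0.0005],[0,0,-1],1],
    [[0,0,-0.001],[0,0,-2],1],
    [[0,0,-0.0015],[0,0,-2],1],
    [[0,0,-0.002],[0,0,-2],1]
  ]
}}

```text
time_s: 17.28
position: [479.7, -56.1, 235.8]
tcp_rot: [-2.553, -1.828, 0.004]
wrist_force: [-2.9, -2.3, -19.0]
gripper_width: 0.127
grip_force: 58.3
```

{"fn": "send_rows", "kwargs": {
  "moves": [
    [[0,0,-0.0005],[0,0,0],1],
    [[0,0,-0.001],[0,0,0],1]
  ]
}}

```text
time_s: 17.45
position: [479.8, -56.1, 237.1]
tcp_rot: [-2.553, -1.827, 0.004]
wrist_force: [-5.7, -2.8, -20.3]
gripper_width: 0.128
grip_force: 58.4
```

{"fn": "send_rows", "kwargs": {
  "moves": [
    [[0,0,-0.0005],[0,0,0],1],
    [[0,0,-0.0005],[0,0,0],1]
  ]
}}

```text
time_s: 17.62
position: [479.8, -56.1, 237.7]
tcp_rot: [-2.553, -1.828, 0.003]
wrist_force: [-5.0, -2.2, -18.5]
gripper_width: 0.127
grip_force: 58.8
```

```bash
cat > chk.py <<'E'
from h import *
from rig import eyes
f=eyes.grab_frame("wrist")
L=lambda u,v:(u/4+150-.37,v/4+160-.37)
for n,p in [('flangeL',(340,270)),('flangeR',(482,270)),('foot',(410,190)),('foot',(250,250)),('foot',(550,250)),('wing',(410,440)),('wing',(410,380)),('wing',(410,500)),('rail',(595,120))]:
    print(n,bydepth(f,*L(*p),True).round(1))
E
python3 chk.py
```

```text
flangeL [474.7 -43.4  56.2]
flangeR [493.4 -49.9  56.1]
foot [486.8 -38.   48.8]
foot [461.9 -39.1  49.7]
foot [503.1 -53.3  49.1]
wing [482.  -52.3  90. ]
wing [484.7 -44.6  90.1]
wing [479.3 -60.3  90.3]
rail [515.  -37.9  44.8]
```

{"fn": "send_rows", "kwargs": {
  "moves": [
    [[0,0,0.001],[0,0,0],1],
    [[0,0,0.002],[0,0,0],1],
    [[0,0,0.0027],[0,0,0],1],
    [[0,0,0.0027],[0,0,0],1]
  ]
}}

```text
time_s: 18.0
position: [479.8, -56.6, 236.7]
tcp_rot: [-2.554, -1.827, -0.0]
wrist_force: [-10.0, -1.6, 10.0]
gripper_width: 0.129
grip_force: 63.3
```

```bash
python3 chk.py; python3 st.py
```

```text
flangeL [475.  -43.8  54.8]
flangeR [493.7 -50.   55.2]
foot [487.4 -37.6  49.3]
foot [462.5 -39.1  49.2]
foot [503.5 -52.8  49.6]
wing [482.3 -52.4  89.2]
wing [485.  -44.5  89.6]
wing [479.5 -60.7  89. ]
rail [515.3 -37.5  45.4]
18.05 [479.82310717 -56.56825194 236.66761947] [-10.59927591  -0.37161503  10.95340863] [-0.12317431  2.73784073  0.11219499] 0.12819053018489907 -18.849487830594686
```

The flange rose about 2.5 mm and held, so the screw is locked. There is a side load of about -10 N along world x, so I'll relieve it and settle the flange.

{"fn": "send_rows", "kwargs": {
  "moves": [
    [[-0.0003,-0.0008,0],[0,0,0],1],
    [[-0.0003,-0.0008,0],[0,0,0],1],
    [[-0.0003,-0.0008,0],[0,0,0],1]
  ]
}}

```text
time_s: 18.3
position: [479.4, -56.5, 236.7]
tcp_rot: [-2.554, -1.828, -0.001]
wrist_force: [-8.3, -1.1, 8.1]
gripper_width: 0.128
grip_force: 62.8
```

```bash
python3 st.py
```

```text
18.3 [479.4320045  -56.48989812 236.68780394] [-8.3167178  -1.0723854   8.05567947] [-0.04421134  2.2403444   0.11603868] 0.128081382218777 -18.835776495664604
```

{"fn": "send_rows", "kwargs": {
  "moves": [
    [[-0.0003,-0.001,0],[0,0,0],1],
    [[-0.0003,-0.001,0],[0,0,0],1],
    [[-0.0003,-0.001,0],[0,0,0],1]
  ]
}}

```text
time_s: 18.55
position: [479.0, -56.4, 236.8]
tcp_rot: [2.554, 1.828, 0.003]
wrist_force: [-6.7, -0.9, 6.2]
gripper_width: 0.125
grip_force: 62.4
```

{"fn": "send_rows", "kwargs": {
  "moves": [
    [[-0.0003,-0.001,0],[0,0,0],1],
    [[-0.0003,-0.001,0],[0,0,0],1],
    [[-0.0003,-0.001,0],[0,0,0],1]
  ]
}}

```text
time_s: 18.8
position: [478.6, -56.3, 236.7]
tcp_rot: [2.553, 1.828, 0.004]
wrist_force: [-2.6, 0.3, 8.4]
gripper_width: 0.132
grip_force: 62.8
```

```bash
python3 st.py; python3 chk.py
```

```text
18.8 [478.5686415  -56.32937895 236.69161921] [-2.64496006  0.33880893  8.39745603] [0.09190607 0.90401492 0.03912002] 0.13214952211640482 -18.814050595904014
flangeL [474.6 -43.4  55.7]
flangeR [493.2 -50.1  55. ]
foot [486.8 -37.7  49.1]
foot [462.  -39.   49.3]
foot [502.9 -52.9  49.5]
wing [481.6 -52.4  89.1]
wing [484.2 -44.8  89. ]
wing [478.9 -60.6  89.2]
rail [514.7 -37.6  45.3]
```

{"fn": "send_rows", "kwargs": {
  "moves": [
    [[0,0,0],[0,0,-2],1],
    [[0,0,0],[0,0,-4],1],
    [[0,0,0],[0,0,-4],1]
  ]
}}

```text
time_s: 19.1
position: [478.7, -56.4, 236.1]
tcp_rot: [2.485, 1.919, 0.003]
wrist_force: [0.1, -2.2, 0.7]
gripper_width: 0.126
grip_force: 61.6
```

```bash
python3 st.py
```

```text
19.1 [478.67386547 -56.41801705 236.1218182 ] [ 0.13821241 -2.15574439  0.74018809] [-0.46768865 -0.06712155  0.06690363] 0.12639835515359307 -14.64359604730087
```

Freed. Lowering now.

{"fn": "send_rows", "kwargs": {
  "moves": [
    [[0,0,0.0005],[0,0,0],1],
    [[0,0,0.001],[0,0,0],1],
    [[0,0,0.001],[0,0,0],1]
  ]
}}

```text
time_s: 19.35
position: [478.6, -56.4, 235.0]
tcp_rot: [2.488, 1.915, 0.003]
wrist_force: [1.8, -0.7, 3.0]
gripper_width: 0.127
grip_force: 62.1
```

```bash
python3 st.py;python3 chk.py
```

```text
19.35 [478.64614518 -56.38724064 235.02447915] [ 1.82013673 -0.71535196  2.97977531] [-0.22006082 -0.53438765  0.01028436] 0.12650156059636633 -14.8398777532769
flangeL [473.6 -44.3  53.4]
flangeR [492.7 -49.4  53.4]
foot [485.8 -36.5  49.8]
foot [461.2 -39.9  49.2]
foot [502.7 -50.7  49.6]
wing [481.4 -52.6  87.3]
wing [483.5 -44.6  87.5]
wing [479.3 -60.6  87.8]
rail [512.9 -33.2  49.6]
```

Flange is down (flange top about 53.4, wing top 87.5). A final light turn to the stop.

{"fn": "send_rows", "kwargs": {
  "moves": [
    [[0,0,0],[0,0,1],1],
    [[0,0,0],[0,0,2.5],1],
    [[0,0,0],[0,0,2.5],1]
  ]
}}

```text
time_s: 19.65
position: [478.6, -56.4, 235.0]
tcp_rot: [2.532, 1.857, 0.002]
wrist_force: [4.5, -0.7, 6.4]
gripper_width: 0.13
grip_force: 62.6
```

```bash
python3 st.py
```

```text
19.65 [478.56547447 -56.3657349  235.0190936 ] [ 4.47718108 -0.72105632  6.41460561] [-0.26597399 -0.86543541  0.16674263] 0.13007974013327758 -17.476860684602354
```

{"fn": "send_rows", "kwargs": {
  "moves": [
    [[0,0,0],[0,0,0],0.85],
    [[0,0,0],[0,0,0],0.7],
    [[0,0,0],[0,0,0],0.5],
    [[0,0,0],[0,0,0],0.4],
    [[0,0,0],[0,0,0],0.4],
    [[0,0,-0.03],[0,0,0],0.4],
    [[0,0,-0.07],[0,0,0],0.4],
    [[0,0,-0.1],[0,0,0],0.4]
  ]
}}

```text
time_s: 20.32
position: [477.3, -56.7, 336.2]
tcp_rot: [-2.531, -1.86, 0.003]
wrist_force: [0.8, 0.7, 1.0]
gripper_width: 0.598
grip_force: 0.0
```

{"fn": "send_rows", "kwargs": {
  "moves": [
    [[0,0,0],[0,0,0],0.2],
    [[0,0,0],[0,0,0],0.2],
    [[0,0,0],[0,0,0],0.2]
  ]
}}

```text
time_s: 20.57
position: [477.4, -55.8, 334.2]
tcp_rot: [-2.529, -1.862, 0.0]
wrist_force: [-0.3, -0.0, -0.1]
gripper_width: 0.793
grip_force: 0.0
```

```bash
python3 st.py; python3 - <<'E'
from h import *
from rig import eyes
f=eyes.grab_frame("wrist")
P=[]
for v in range(150,280):
    for u in range(170,340):
        o,d,c=ray(f,u,v,True); q=o+d*f["range_z"][v,u]/c[2]; P.append(q)
P=np.array(P); n=np.hypot(P[:,0]-481,P[:,1]+55.5)
w=P[(P[:,2]>84)&(P[:,2]<94)&(n<25)]
fl=P[(P[:,2]>51.8)&(P[:,2]<57)&(n<15)]
r=cv2.minAreaRect(w[:,:2].astype(np.float32));b=cv2.boxPoints(r)
e=max([b[1]-b[0],b[2]-b[1]],key=np.linalg.norm)
print(len(w),np.percentile(w[:,2],[10,50,90]),r,'wing dir',np.degrees(np.arctan2(e[1],e[0])),'flange z',np.median(fl[:,2]),len(fl))
cv2.imwrite('pics/w6.png',cv2.resize(f["image"][:,:,::-1],(800,600),interpolation=cv2.INTER_CUBIC))
E
```

```text
20.5667 [477.35613696 -55.79712664 334.16468558] [-0.3378994  -0.04628532 -0.13506759] [-0.0176792   0.00786016 -0.0429709 ] 0.7934734532900722 -17.283230232434153
602 [85.06720696 86.74284683 87.87476286] ((480.7768249511719, -54.17617416381836), (34.48796463012695, 11.889893531799316), 76.67011260986328) wing dir 76.670074 flange z 53.28930575972605 354
```

View pics/w6.png

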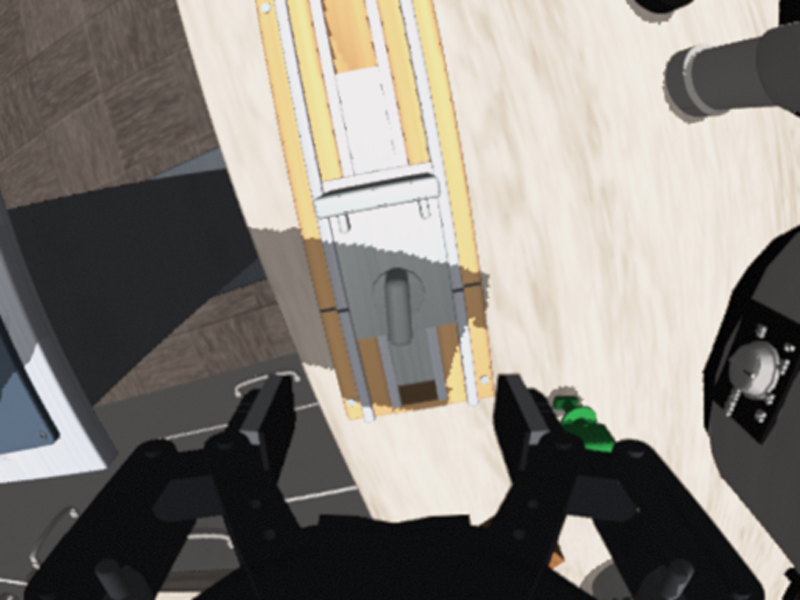

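The final view shows the screw seated at (398,300) with the stop at the index lines. The wing is 6.5° past the quarter turn, the flange is down and the arm is clear.

```bash
python3 -c "
from rig import workorder
print(workorder.job_done())"
```

```text
the job is handed in; nothing more can be done
None
```

The stop is at the index lines and the thumbscrew is through both slots, flange down, turned about 6.5° past the quarter turn to its stop and let go; I handed the job in after about 21 s of robot time, but no verdict came back, and I didn't re-measure the mug, mills and lemon.

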